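Unlatch and slide off a test reader's battery cover

TASK

Open the battery bay of the white test reader: press its red snap tab all the way in, so that it stays down, and then push the blue cover by its yellow rib along the guides until it has come right out of them and lies flat, wholly inside the green catch tray. Do it with the fingertips alone: the cover is pushed and never lifted. Leave the sanitizer bottle, tape roll, grey cup and stapler where they stand, and move clear at the end.

Things in the scene. Friction and masses are not known exactly. Their poses are not given: they have to be found in the camera images.
- reader: White test reader, 297 x 160 mm, fixed. Origin on the bench (z = 0) below the middle of the cover's seat; z up, x the way the cover slides off, y across. All numbers here are mm in this frame. Console with display: x -125 to -46, top z 56. Seat: x -46 to 50, floor z 40, between white guides at y +-28 to +-41.5 (top z 51) whose lips reach over the cover's long edges. Outer shoulders: top z 38.
- tray_mid (a point): Centre of the green catch tray's floor, at x 110, y 0, z 40 in the reader's frame. The tray lies straight on from the seat and level with it: floor x 54 to 167, y -42 to 42, with a 5 mm thick rim up to z 50 at both sides and at the far end.
- tab (a joint): Red snap tab, slides straight down: 0 = up (cover locked), 0.010 m = fully in, at its stop. It takes about 3 N to move and stays wherever it is left (no return spring). The cover is free once it reads more than 0.0085.
- tab_top (a point): Centre of the tab's level top face, 26 x 26 mm, sides along the reader's x and y. In the reader's frame at x 42.5, y -60; z 64 when up, 54 when fully in. A red latch bar fixed to the tab crosses the guides at x 39.5 to 45.5 ahead of the cover: top z 48 when up, below the seat floor when in.
- cover: Loose blue plate, 80 (x) x 64 (y) x 5 mm, 60 to 130 g. Origin: centre of its underside; axes as the reader's. Seated, its origin is at about x -2, y 0, z 40 in the reader's frame (play 1.5 mm to each side, 2 mm under the lips). Freed, it slides along the reader's +x with friction under 2 N; it is out of the guides when its origin is past x 90 and meets the tray's end rim at x 127.
- rib (a point): Middle of the top edge of the yellow rib across the cover: 8 mm thick (x), 40 wide (y), 16 tall above the cover's top face, centred 12 mm ahead (+x) of the cover's centre. The point is 21 mm above the cover's underside (z 61 in the reader's frame). Behind it (-x) lie 48 mm of flat cover where a fingertip can come down to push.
- sanitizer: Loose clear bottle with a white cap, 64 mm across, 130 mm tall; origin at the centre of its foot. Bystander.
- tape_roll: Loose roll of tape lying flat, 72 mm across, 25 mm high; origin at the centre of its underside. Bystander.
- pen_cup: Loose empty grey cup, 64 mm across, 85 mm tall; origin at the centre of its foot. Bystander.
- stapler: Loose blue and black stapler, 130 (x) x 34 x 43 mm; origin at the centre of its underside. Bystander.
Not all that is in view belongs to the job. Of the things like the cover, leave any that is orange; of the rest the larger one is meant.

How it is judged:
On the way, in this order (a step that is already met when the one before it is completed fails the run):
1. the tab is pressed in while the cover still lies in its seat (value of joint tab above 0.0085 m and x of cover in the frame of reader below 0.008 m), for 0.1 s.
2. the freed cover is pushed out of its guides (x of cover in the frame of reader above 0.091 m), for 0.1 s.
At the end, for the whole second after the job is handed in: The tab is still in (more than 8.5 mm); the cover lies at rest and flat (within 0.06 rad) on the tray floor (within 3 mm of its height), its centre 91 to 131 mm along the reader's x and within 16 mm of its middle line (value of joint tab above 0.0085 m and x of cover in the frame of reader between 0.091 and 0.131 m and y of cover in the frame of reader between -0.016 and 0.016 m and z of cover in the frame of reader between 0.037 and 0.043 m and angle between cover's own z axis and vertical below 0.06 rad and linear speed of cover below 0.01 m/s); the robot touches nothing.
It fails at once if the cover is lifted (more than 12 mm) or tipped up (z of cover in the frame of reader above 0.052 m or angle between cover's own z axis and vertical above 0.35 rad).
It fails at once if the sanitizer is disturbed (distance of sanitizer from where it was at the start of the episode above 0.02 m or angle between sanitizer's own z axis and vertical above 0.35 rad).
It fails at once if the tape roll is disturbed (distance of tape_roll from where it was at the start of the episode above 0.02 m or angle between tape_roll's own z axis and vertical above 0.35 rad).
It fails at once if the pen cup is disturbed (distance of pen_cup from where it was at the start of the episode above 0.02 m or angle between pen_cup's own z axis and vertical above 0.35 rad).
It fails at once if the stapler is disturbed (distance of stapler from where it was at the start of the episode above 0.02 m or angle between stapler's own z axis and vertical above 0.35 rad).
It also fails if it takes over 40 s, if anything falls off the work surface, if the arm or the gripper's body presses on something with over 40 N, if the wrist force passes 120 N, or if a joint passes its speed limit or range.

ROBOT

A 7-joint arm with a two-finger parallel gripper is mounted at the origin on the work surface. World frame = base frame: x ahead of the robot, y to its left, z up, the work surface at z = 0. Lengths are in m, angles in rad, forces in N, time in s.
With the tool pointing down it reaches from about 0.4 to 0.875 m from the base axis. Payload 6.5 kg.
Tool frame: the origin (TCP) lies on the centre line of the jaws, within the pads' length; the fingertips stand 22 mm ahead of it and the grasp point (between the pads) lies 3 mm ahead of it (bot.tcp_to_tips is the distance from the TCP to the fingertips, in m); z points along the fingers, y is the direction in which the jaws open and shut (so a half turn about z gives the same grasp; the last joint's range is limited). The gripper opens to 85 mm and grips with 20 to 120 N. Pads are 22 mm wide; open, the fingers measure 114 mm over their backs; the gripper's body (76 mm by 85 mm) begins 54 mm behind the grasp point. The pads swing forward as they close: fully open they stand 13 mm farther back than shut.
Start: joints at [1.155, 0.536, -0.004, 1.538, 0.003, 1.067, -0.071], TCP at [0.223, -0.611, 0.253] pointing down, gripper open.
Joint ranges: [-2.7, 2.7], [-0.37, 2.16], [-1.27, 1.26], [0.24, 2.4], [-1.31, 4.45], [0.19, 1.91], [-2.76, 2.76]. Speed limits (rad/s): [2.39, 2.39, 3.14, 3.14, 3.14, 3.14, 3.14].

INTERFACE

Orientations are given as a rotation vector (axis times angle).
In Python, from station import bot, eoat, imaging, read_t, read_joint_positions, read_qvel, read_effort, read_tcp_pos, read_tool_rot, read_contact_force, read_ft_torque, read_opening gives the robot as it stands. Calls block until the motion is done:
- bot.reach(position, orientation): joint-space move of the TCP to a pose.
- bot.move_linear(position, orientation=None, v=0.15): straight line of the TCP; orientation=None keeps the orientation; v is the mean speed in m/s.
- bot.movej(angles): joint-space move.
- eoat.gripper_open() and eoat.grasp(force=None): open the fingers fully, or close them until they stop; force is the grip in N (None keeps the last).
- bot.wait(seconds).
- bot.ik(position, orientation): joint angles nearest the present ones, or None.
- imaging.grab_frame(name): name is "scene" or "top" or "wrist"; returns the picture (400x640x3 uint8, red, green, blue); there is no depth.
- imaging.calibration(name): a dict with "fx", "fy", "cx", "cy" (pixels), "distortion" ([k1, k2, p1, p2, k3] as OpenCV has them; the pictures are not rectified), "R" (3x3) and "t" (3): a world point X has camera coordinates R X + t. Camera axes: x right, y down, z forward; pixel columns grow to the right and rows downward; lengths in m; the calibration is good to about 2 mm. A picture is of the moment at which its call begins: read the wrist's pose just before it. calibration takes no time and is no camera call; for the wrist camera it gives the pose at the moment of the call.
A pose or a line that the arm cannot do raises bot.PlanningError and nothing moves.
- bot.finish_job(): hands the job in, once; it reports no verdict.
Readings, each from a call of its own:
- read_t(): time.
- read_joint_positions(): joint angles.
- read_qvel(): joint speeds.
- read_effort(): joint torques, N m.
- read_tcp_pos(): TCP position.
- read_tool_rot(): TCP orientation.
- read_contact_force(): force on the tool from outside, world axes, zero at the start.
- read_ft_torque(): the same for the moment, N m.
- read_opening(): opening from 0.0 (shut) to 1.0 (fully open).
Only numpy, scipy, OpenCV 4.12 (cv2) and the standard library are available. Lean on these libraries where they do the work, as an engineer would, in place of code of your own. Each camera call takes 0.05 s, during which the arm holds its last target.

## Working session

There is one attempt and no reset: what is moved stays moved. The work goes in short steps, each a Python script; the robot and the scene stay as the last script left them, time stands still between calls to the robot, and variables do not carry over. Pictures are saved under pics/ and viewed, and the job is handed in when it is done.

```bash
ls; mkdir -p pics; python3 - <<'E'
from station import *
import cv2
for n in ["scene","top","wrist"]:
    im=imaging.grab_frame(n); cv2.imwrite(f"pics/{n}0.png",im[:,:,::-1])
    c=imaging.calibration(n); print(n,{k:(v if not hasattr(v,'round') else v.round(4).tolist()) for k,v in c.items()})
print(read_t(),read_tcp_pos(),read_tool_rot(),bot.tcp_to_tips)
E
```

```text
pics
scene {'fx': 512.3922900766332, 'fy': 512.3922900766332, 'cx': 317.6770672951328, 'cy': 197.45106291966715, 'distortion': [-0.0987, 0.0, 0.0, 0.0, 0.0], 'R': [[0.0022, 0.9999, 0.0129], [0.5495, 0.0096, -0.8354], [-0.8355, 0.009, -0.5494]], 't': [0.0437, -0.2577, 1.578]}
top {'fx': 412.24307761077847, 'fy': 412.24307761077847, 'cx': 315.4611625627603, 'cy': 191.73060525326542, 'distortion': [-0.049, 0.0, 0.0, 0.0, 0.0], 'R': [[-0.0111, -0.9998, 0.0153], [-0.9955, 0.0096, -0.0946], [0.0945, -0.0162, -0.9954]], 't': [-0.054, 0.5898, 0.9135]}
wrist {'fx': 335.23448500440685, 'fy': 335.23448500440685, 'cx': 321.4915955204465, 'cy': 196.5468456217379, 'distortion': [-0.0396, 0.0, 0.0, 0.0, 0.0], 'R': [[0.3433, -0.9392, -0.0006], [-0.904, -0.3306, 0.2711], [-0.2549, -0.0925, -0.9625]], 't': [-0.6494, -0.0358, 0.3789]}
0.15 [ 0.22260544 -0.61023196  0.25262111] [-3.09238436e+00 -5.46572108e-01  5.13686610e-04] 0.022
```

View pics/scene0.png

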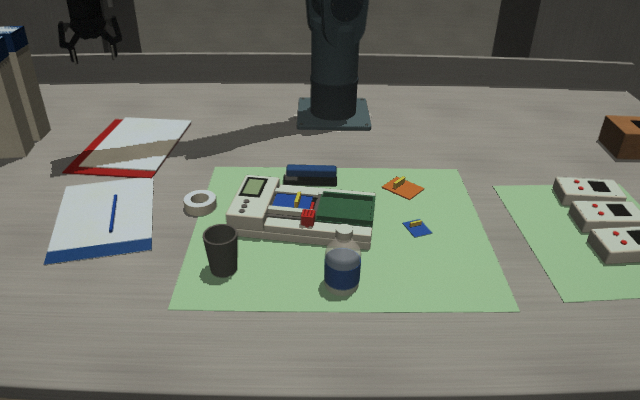

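View pics/top0.png

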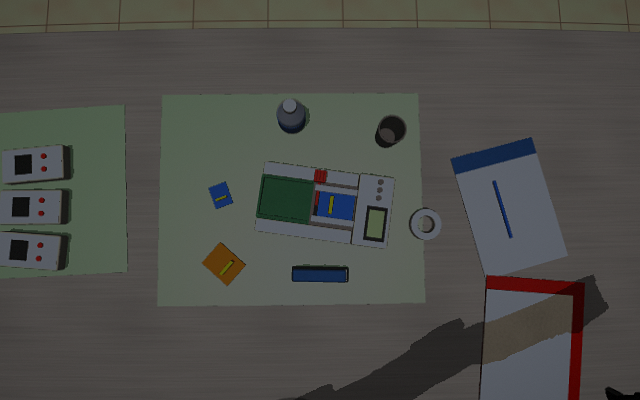

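View pics/wrist0.png

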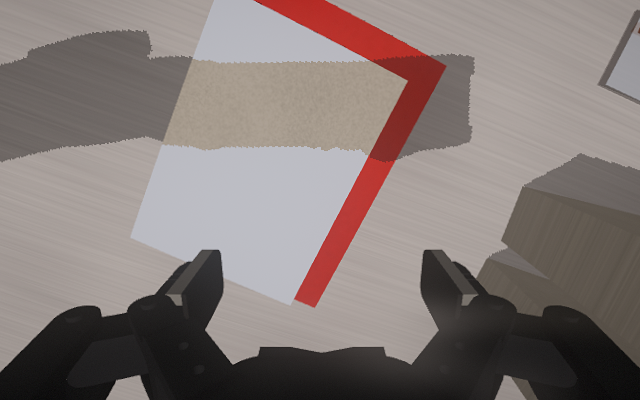

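Candidates for the cover, in the top view: the blue plate in the reader's seat (335,205), a small blue plate loose on the mat (220,195), and an orange plate (224,264). The orange one is excluded, and the seated blue one is the larger of the other two, so it is the one meant. I'll confirm that in an enlarged crop and measure.

```bash
cat > h.py <<'E'
import numpy as np, cv2
def ray(c,uv):
    K=np.array([[c['fx'],0,c['cx']],[0,c['fy'],c['cy']],[0,0,1]])
    p=cv2.undistortPoints(np.array(uv,float).reshape(-1,1,2),K,np.array(c['distortion'])).reshape(-1,2)
    R=np.array(c['R']);t=np.array(c['t'])
    d=np.c_[p,np.ones(len(p))]@R
    return -R.T@t,d
def onplane(c,uv,z):
    o,d=ray(c,uv); return o+d*((z-o[2])/d[:,2])[:,None]
def proj(c,X):
    K=np.array([[c['fx'],0,c['cx']],[0,c['fy'],c['cy']],[0,0,1]])
    return cv2.projectPoints(np.array(X,float).reshape(-1,3),cv2.Rodrigues(np.array(c['R']))[0],np.array(c['t']),K,np.array(c['distortion']))[0].reshape(-1,2)
def mask(im,col):
    h=cv2.cvtColor(im,cv2.COLOR_RGB2HSV);H,S,V=cv2.split(h)
    m={'red':((H<6)|(H>174))&(S>150)&(V>60),'yellow':(H>20)&(H<34)&(S>130)&(V>80),'blue':(H>100)&(H<125)&(S>130)&(V>60),'green':(H>50)&(H<85)&(S>90)}[col]
    return m.astype(np.uint8)
def blobs(im,col,amin=15):
    n,l,s,ce=cv2.connectedComponentsWithStats(mask(im,col))
    return [(s[i,4],ce[i].round(1),cv2.minAreaRect(np.argwhere(l==i)[:,::-1].astype(np.float32)),s[i,:4]) for i in range(1,n) if s[i,4]>=amin]
E
python3 - <<'E'
from station import *
from h import *
im=cv2.imread('pics/top0.png')[:,:,::-1].copy(); c=imaging.calibration('top')
for col,z in [('red',.064),('yellow',.061),('blue',.045),('green',.04)]:
    for a,ce,r,b in blobs(im,col):
        if 190<ce[0]<400 and 150<ce[1]<300: print(col,a,ce,np.round(r[1],1),round(r[2],1),onplane(c,[ce],z)[0].round(4))
cv2.imwrite('pics/topcrop.png',cv2.resize(im[140:300,190:410,::-1],None,fx=3.6,fy=3.6,interpolation=cv2.INTER_CUBIC))
E
```

```text
red 126 [319.7 175.4] [11.5 10.7] 8.1 [ 0.6219 -0.0693  0.064 ]
red 36 [316.7 197.8] [ 2.4 13.3] 8.1 [ 0.5724 -0.0621  0.064 ]
yellow 15 [220.5 197.7] [1.3 9.8] 69.4 [0.5749 0.1495 0.061 ]
yellow 53 [330.6 204. ] [ 3.  17.3] 8.1 [ 0.5587 -0.0926  0.061 ]
yellow 51 [225.3 267.6] [ 2.8 17. ] 45.0 [0.4227 0.1378 0.061 ]
blue 362 [220.1 194.7] [22.1 18.1] 69.4 [0.583 0.154 0.045]
blue 794 [336.  205.5] [35.5 24.7] 8.1 [ 0.5562 -0.1055  0.045 ]
blue 529 [318.8 275.6] [51.2 10.3] 1.2 [ 0.4017 -0.0651  0.045 ]
green 2283 [284.8 198.9] [52.9 43.7] 8.1 [0.5726 0.0093 0.04  ]
```

View pics/topcrop.png

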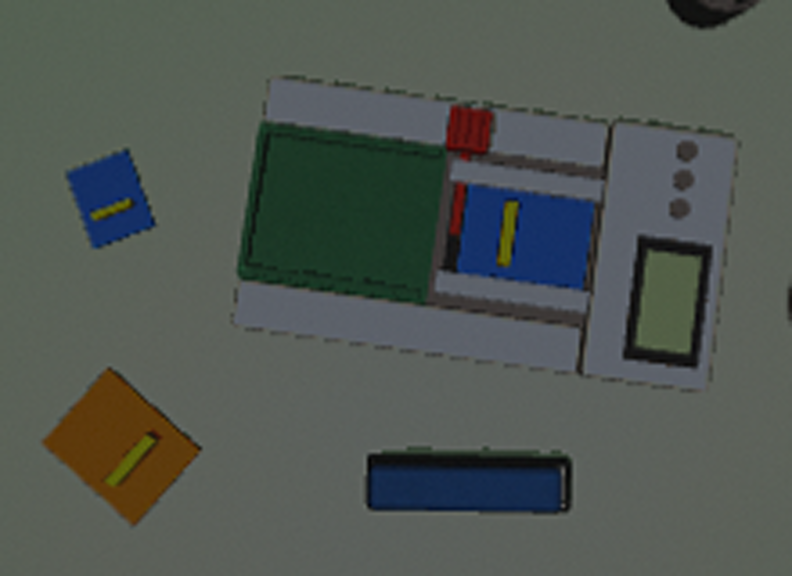

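The crop confirms it. The seated blue plate, behind the red bar with its yellow rib at (508,233) in the crop, is clearly larger than the loose blue one at (110,198). Next I close the gripper and move above the reader for a close wrist view.

```bash
cat >> h.py <<'E'
from scipy.spatial.transform import Rotation as Ro
def rot(yaw,flip=0):
    # tool y along reader +y (flip=0) or -y
    ry=np.array([-np.sin(yaw),np.cos(yaw),0])*(-1 if flip else 1); z=np.array([0,0,-1.]); x=np.cross(ry,z)
    return Ro.from_matrix(np.c_[x,ry,z]).as_rotvec()
def w(o,yaw,p):
    c,s=np.cos(yaw),np.sin(yaw); return np.array([o[0]+c*p[0]-s*p[1],o[1]+s*p[0]+c*p[1],p[2]])
E
python3 - <<'E'
from station import *
from h import *
c=imaging.calibration('top')
print('sani cap',onplane(c,[(290,105)],.13),'cup rim',onplane(c,[(392,129)],.085),'stapler',onplane(c,[(320,274)],.043), 'tape', onplane(c,[(425,224)],.025))
yaw=np.radians(82.2);o=[.5573,-.1025]
for f in (0,1):
    q=bot.ik(w(o,yaw,[20,-20,250])*0+w(o,yaw,[.02,-.02,.25]),rot(yaw,f)); print(f,q)
cw=imaging.calibration('wrist');R=np.array(cw['R']);C=-R.T@cw['t'];T=Ro.from_rotvec(read_tool_rot()).as_matrix()
print('cam in tool',T.T@(C-read_tcp_pos()),T.T@R[2])
E
```

```text
sani cap [[ 0.76144423 -0.00743083  0.13      ]] cup rim [[ 0.72029102 -0.22840505  0.085     ]] stapler [[ 0.40494863 -0.06787255  0.043     ]] tape [[ 0.51276924 -0.31063104  0.025     ]]
0 [-0.6605334   0.67356993  1.09426488  1.75846198 -0.65979255  1.12970772
 -2.63132831]
1 [ 0.4460103   0.48135525 -0.50815566  1.69369386  0.26499651  1.03550937
 -0.28623602]
cam in tool [ 0.06865126 -0.00012644 -0.12139327] [-2.71035146e-01  7.93884728e-04  9.62569124e-01]
```

```bash
python3 - <<'E'
from station import *
from h import *
yaw=np.radians(82.2);o=[.5573,-.1025]
eoat.grasp(30)
bot.reach(w(o,yaw,[.0,-.02,.22]),rot(yaw,1))
c=imaging.calibration('wrist'); im=imaging.grab_frame('wrist')
cv2.imwrite('pics/wrist1.png',im[:,:,::-1])
print(read_tcp_pos(),read_t(),read_contact_force(),read_opening())
np.save('c1.npy',c,allow_pickle=True)
for col,z in [('red',.064),('yellow',.061),('blue',.045),('green',.04)]:
    for a,ce,r,b in blobs(im,col,60):
        P=onplane(c,cv2.boxPoints(r),z); e=P[1]-P[0]; e2=P[2]-P[1]
        print(col,a,ce,onplane(c,[ce],z)[0].round(4),'box ctr',P.mean(0)[:2].round(4),[ (round(np.linalg.norm(v)*1e3,1),round(np.degrees(np.arctan2(v[1],v[0])),1)) for v in (e,e2)])
E
```

```text
[ 0.57695727 -0.10674513  0.21992252] 3.175 [ 0.49970195 -0.6015164   0.12313459] -0.0006929155197261605
red 948 [367.6 132. ] [ 0.6205 -0.0674  0.064 ] box ctr [ 0.6205 -0.0676] [(np.float64(25.3), np.float64(80.8)), (np.float64(24.7), np.float64(-10.3))]
red 259 [310. 130.] [ 0.5741 -0.0594  0.064 ] box ctr [ 0.5741 -0.0593] [(np.float64(29.3), np.float64(-8.0)), (np.float64(4.8), np.float64(-97.6))]
yellow 395 [296.  169.8] [ 0.5573 -0.0909  0.061 ] box ctr [ 0.5569 -0.091 ] [(np.float64(38.2), np.float64(-8.0)), (np.float64(6.9), np.float64(-98.1))]
blue 3445 [123.1 155.2] [ 0.4033 -0.0589  0.045 ] box ctr [ 0.4027 -0.0629] [(np.float64(25.5), np.float64(4.2)), (np.float64(116.6), np.float64(-91.3))]
blue 4748 [296.5 178.2] [ 0.5549 -0.1016  0.045 ] box ctr [ 0.5547 -0.1028] [(np.float64(55.1), np.float64(-8.0)), (np.float64(79.8), np.float64(-97.6))]
green 511 [239.6  43.1] [0.5253 0.0181 0.04  ] box ctr [0.5238 0.0074] [(np.float64(5.1), np.float64(-6.5)), (np.float64(87.4), np.float64(-98.7))]
green 11374 [298.6  53.9] [0.5728 0.0027 0.04  ] box ctr [ 0.5737 -0.0018] [(np.float64(91.7), np.float64(79.0)), (np.float64(90.1), np.float64(-8.1))]
```

View pics/wrist1.png

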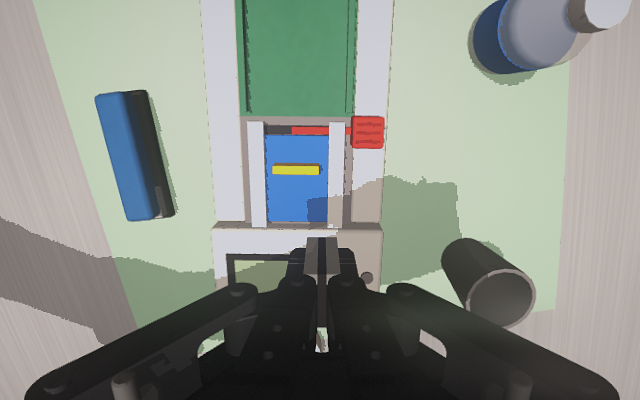

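The wrist view shows the tab at (368,132), the rib at (296,170) and the cover at (296,178). These fit one reader pose to within 1 mm: origin (0.5554, -0.1011), yaw 82.0°. Now I press the tab in small steps, watching the force.

```bash
cat >> h.py <<'E'
YAW=np.radians(82.0);O=[.5554,-.1011]
E
python3 - <<'E'
from station import *
from h import *
r=rot(YAW,1)
P=lambda x,y,tip:w(O,YAW,[x,y,tip+.022])
bot.reach(P(.0425,-.060,.10),r)
bot.move_linear(P(.0425,-.060,.070),r,v=.1)
f0=read_contact_force()
for tip in [.066,.064,.062,.060,.058,.056,.055,.054,.053,.052]:
    bot.move_linear(P(.0425,-.060,tip),r,v=.03)
    f=read_contact_force()-f0; z=read_tcp_pos()[2]-.022
    print(tip,round(z,4),f.round(1))
    if f[2]>15: break
bot.wait(.2); print(read_tcp_pos()[2]-.022,(read_contact_force()-f0).round(1))
bot.move_linear(P(.0425,-.060,.10),r,v=.15)
bot.reach(P(.0,-.02,.198),r)
c=imaging.calibration('wrist'); im=imaging.grab_frame('wrist')
cv2.imwrite('pics/wrist2.png',im[:,:,::-1])
for col,z in [('red',.054),('yellow',.061),('blue',.045)]:
    for a,ce,rr,b in blobs(im,col,20): print(col,a,ce,onplane(c,[ce],z)[0].round(4))
print(read_t())
E
```

```text
0.066 0.0662 [-0.7 -1.4 -0.2]
0.064 0.064 [-1.1 -1.1 -0.2]
0.062 0.062 [0.5 0.  0.3]
0.06 0.0599 [-0.3  0.5  1. ]
0.058 0.0578 [-0.6 -0.1  0.1]
0.056 0.0557 [-0.8 -1.  -0.4]
0.055 0.0549 [-0.6 -1.2 -0.3]
0.054 0.0541 [-2.5 -0.4  3.5]
0.053 0.0541 [-5.2 -1.2 12.5]
0.052 0.054 [-7.9 -0.5 19.6]
0.053980429160086656 [-9.5 -1.1 19.3]
red 888 [368.8 133.5] [ 0.6203 -0.0671  0.054 ]
yellow 402 [298.  172.1] [ 0.5564 -0.0902  0.061 ]
blue 102 [505.2  34.4] [ 0.7415 -0.0027  0.045 ]
blue 3431 [126.  157.8] [ 0.4033 -0.0584  0.045 ]
blue 4689 [299.5 181.1] [ 0.5549 -0.1017  0.045 ]
7.9333
```

View pics/wrist2.png

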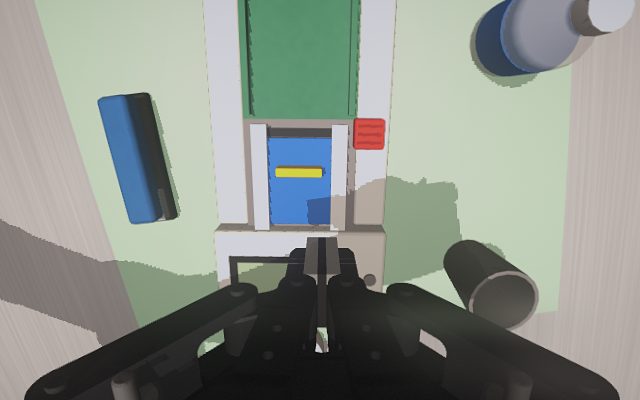

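The red latch bar is gone from view, and the tab met a hard stop with the fingertips at z = 54.0 mm. Next I come down behind the rib and push.

```bash
python3 - <<'E'
from station import *
from h import *
r=rot(YAW,1)
P=lambda x,y,tip:w(O,YAW,[x,y,tip+.022])
bot.reach(P(-.020,0,.085),r)
f0=read_contact_force()
bot.move_linear(P(-.020,0,.056),r,v=.08)
for tip in (.052,.0495):
    bot.move_linear(P(-.020,0,tip),r,v=.03); print('down',tip,(read_contact_force()-f0).round(1))
for x in [-.01,0,.01,.02]:
    bot.move_linear(P(x,0,.0495),r,v=.05); print(x,(read_contact_force()-f0).round(1))
c=imaging.calibration('wrist'); im=imaging.grab_frame('wrist')
cv2.imwrite('pics/wrist3.png',im[:,:,::-1])
for col,z in [('yellow',.061),('red',.054)]:
    for a,ce,rr,b in blobs(im,col,60): print(col,a,ce,onplane(c,[ce],z)[0].round(4))
print(read_t())
E
```

```text
down 0.052 [ 0.6  0.4 -0.9]
down 0.0495 [ 0.7  0.6 -0.3]
-0.01 [-0.2 -0.3 -1.4]
0 [-0.1 -0.2 -0.8]
0.01 [-0.4 -0.9 -1.6]
0.02 [-0.5 -0.1 -0.2]
yellow 1585 [320.8 230.9] [ 0.5603 -0.0643  0.061 ]
red 3235 [455.8 212.5] [ 0.6198 -0.0667  0.054 ]
10.975
```

View pics/wrist3.png

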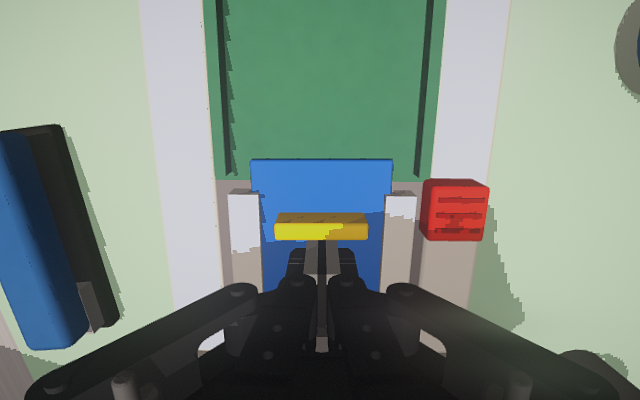

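The cover is sliding straight: the rib is at (321,231), centred on the fingers, and the red tab is still in. I keep pushing.

```bash
python3 - <<'E'
from station import *
from h import *
r=rot(YAW,1)
P=lambda x,y,tip:w(O,YAW,[x,y,tip+.022])
f0=read_contact_force()
for x in [.04,.06,.075,.09,.103]:
    bot.move_linear(P(x,0,.0495),r,v=.05); print(x,(read_contact_force()-f0).round(1))
bot.wait(.2)
bot.move_linear(P(.095,0,.0495),r,v=.05)
bot.move_linear(P(.085,0,.12),r,v=.12)
bot.reach(P(.03,-.01,.2),r)
for n in('wrist','top'):
    c=imaging.calibration(n); im=imaging.grab_frame(n)
    cv2.imwrite(f'pics/{n}4.png',im[:,:,::-1])
    for col,z in [('yellow',.061),('red',.054),('blue',.045)]:
        for a,ce,rr,b in blobs(im,col,30):
            p=onplane(c,[ce],z)[0]; d=p[:2]-O; C,S=np.cos(YAW),np.sin(YAW)
            print(n,col,a,ce,'reader mm',(1e3*np.array([C*d[0]+S*d[1],-S*d[0]+C*d[1]])).round(1),round(rr[2],1))
print(read_t())
E
```

```text
0.04 [-0.3  0.3 -0.3]
0.06 [ 0.3 -0.3 -0. ]
0.075 [ 0.7 -0.6  0.4]
0.09 [ 0.1  1.1 -0.2]
0.103 [ 1.1 -0.4  0. ]
wrist yellow 487 [308.   73.5] reader mm [120.4   0.7] -0.0
wrist yellow 362 [300.  208.5] reader mm [7.6 9.1] 90.0
wrist red 796 [377.6 167.4] reader mm [ 43.1 -59.1] 90.0
wrist blue 6694 [308.4  89.1] reader mm [109.1   1.1] 90.0
wrist blue 42 [510.   90.8] reader mm [ 108.7 -172.6] 62.7
wrist blue 3081 [141.9 189.3] reader mm [ 21.2 157. ] 75.5
top yellow 57 [281.1 198.2] reader mm [118.5  -0.7] 7.1
top yellow 55 [225.4 267.6] reader mm [217.9 164.6] 40.6
top red 2445 [554.3 314.3] reader mm [-517.4  177.7] 3.0
top blue 1327 [492.9 155.4] reader mm [-348.8 -162.4] 75.1
top blue 164 [502.1 208.2] reader mm [-380.5  -43.9] 72.8
top blue 366 [220.2 194.7] reader mm [256.2   8.1] 70.0
top blue 782 [284.6 200.2] reader mm [111.4   1.7] 7.1
top blue 259 [304.3 275.2] reader mm [ 46.1 160.4] 90.0
15.2083
```

View pics/wrist4.png

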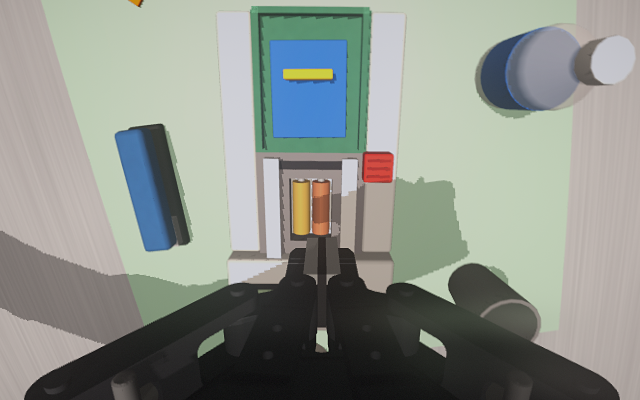

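The cover lies square and wholly inside the tray, its blob at (308,89). Its centre is at x ≈ 108 mm, y ≈ 1 mm. The batteries are exposed, the tab at (378,167) is still in, and the arm is clear, so I hand in.

```bash
python3 - <<'E'
from station import *
bot.finish_job(); print(read_t(),read_contact_force())
E
```

```text
the job is handed in; nothing more can be done
the job is handed in; nothing more can be done
```

The battery bay is open and the job is handed in, after about 15 s on the robot's clock. With the fingers shut, I pressed the red tab to its stop and pushed the blue cover by its yellow rib out of the guides into the green tray.

- **Tab:** the fingertips stopped hard at z = 54.0 mm with about 19 N of force. The latch bar dropped out of view, and the tab still appeared down in the last picture.
- **Cover:** the last wrist picture puts it at about x 108 mm, y 1 mm in the reader's frame, square and wholly inside the tray rims. The top view agrees to about 3 mm. There is no depth reading, so I judged that it lies flat by eye.
- **Bystanders:** I touched none of them. The sanitizer, stapler and cup stood undisturbed in the last wrist picture. The tape roll was out of that picture and I did not check it again, but the arm passed well above it.
- **Arm:** it ended with the fingertips about 0.2 m above the bench, touching nothing.

No check failed. The push force stayed within the sensor noise of about 1–2 N, so I confirmed the cover's movement from the pictures only. `bot.finish_job()` reports no verdict, and no readings were available after it.

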